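# Weigh out the wax and present the resin jar

## Task

We are making up a batch of wax-resin adhesive: put wax cakes from the board, one at a time, on the free half of the spring scale's tray until the tray's pointer settles between the two dark bars of the gauge plate, and let go of them. Then gently turn the jar carousel until the tall jar, the one with the upright round grip on its lid, stands squarely in line with the index tongue on the plinth, and finish with the gripper still holding the turntable there, quite still. Leave everything else on the bench where it is.

Things in the scene. Friction and masses are not known exactly. Their poses are not given: they have to be found in the camera images.
- cake0: beeswax cake, an upright round puck 46 mm in diameter and 36 mm tall, 60 g, one of three alike in a row (65 mm apart) on a 12 mm thick board; origin at the centre of its underside, z up
- cake1: beeswax cake, an upright round puck 46 mm in diameter and 36 mm tall, 60 g, one of three alike in a row (65 mm apart) on a 12 mm thick board; origin at the centre of its underside, z up
- cake2: beeswax cake, an upright round puck 46 mm in diameter and 36 mm tall, 60 g, one of three alike in a row (65 mm apart) on a 12 mm thick board; origin at the centre of its underside, z up
- scale: spring scale, fixed to the bench (position and yaw vary); origin on the bench under its centre, x and y are the tray's short and long axes. White housing 115 x 200 x 55 mm; a white gauge plate 150 mm tall stands at y = +188 mm with two dark horizontal bars across it, their facing edges 84.5 and 98 mm above the bench
- tray_spot (a point): point on the upper face of the tray's floor, in the middle of its free half, 50 mm towards scale -y from the tray's centre; it sinks with the tray. Tray 130 mm (x) by 280 mm (y), floor 4 mm, rim 8 mm high above the floor. A melting pot (90 mm wide, 60 mm tall) is fixed to it at y = +88 mm and keeps to y > +43 mm. Two cakes fit side by side, centred at y = -10 and -90 mm of the scale, x = 0
- tray (a joint): how far the tray has sunk, m, growing downward (0 = tray floor's upper face 101 mm above the bench; stops -0.015, +0.035). 60 g sinks it 7.4 mm; it settles within 1 s. The pot's contents vary: it starts at -0.005 to 0.005 and needs one or two cakes (one more may be too many). The dark pointer on the tray's +y end is clear between the gauge bars from 0.0084 to 0.0189
- carousel: the wooden turntable, 224 mm across, 12 mm thick, with its six fixed jars; origin on its vertical axis at its underside, 22 mm above the bench; the tall jar lies towards its own -x. It turns freely both ways without stops, with light friction (0.03 N m), and starts with the tall jar at least 75 degrees away from the index tongue, on either side or behind
- stopper (a point): centre of the upright round wooden grip on the lid of the tall jar: a vertical cylinder 22 mm in diameter and 40 mm tall, 75 mm from the carousel's axis, this point 139 mm above the bench (the grip spans 114 to 154 mm above the bench). The tall jar is fixed in the turntable; all the other jars' lids end below 97 mm
- plinth: round steel plinth of the carousel, 196 mm across, 20 mm tall, fixed to the bench (position and yaw vary); origin on the bench on the carousel's axis; its -x direction points to the index tongue. The wooden turntable on it is 224 mm across, its top 34 mm above the bench, and carries six jars
- front_spot (a point): point of the plinth 75 mm from the axis towards the index tongue, 139 mm above the bench: where the stopper must come
- index_tip (a point): top of the small upright steel index tongue, 141 mm from the axis at the plinth's front, 36 mm above the bench
- spray: clear round bottle 56 mm across, 150 mm tall, bystander; origin at the centre of its underside
- bowl: white plastic bowl 130 mm across, 55 mm tall, bystander; origin at the centre of its underside
- spatula: spatula about 200 mm long lying flat, bystander; origin at the centre of its underside
- brush: flat brush about 190 mm long lying flat, bystander; origin at the centre of its underside
- glassweight: glass block 70 x 50 x 30 mm, bystander; origin at the centre of its underside
- tin: aluminium tin 64 mm across, 45 mm tall, bystander; origin at the centre of its underside
- mug: white mug 76 mm across, 85 mm tall, bystander; origin at the centre of its underside

How it is judged:
By the outcome, as a careful person would: the job done as asked, in the order asked, and still so for the second after the job is handed in, while the arm keeps its last pose, push and grip.
It also fails if it takes over 67 s, if anything falls off the work surface, if the arm or the gripper's body presses on something with over 40 N, if the wrist force passes 120 N, or if a joint passes its speed limit or range.

## Robot

A 6-joint arm with a two-finger parallel gripper is mounted at the origin on the work surface. World frame = base frame: x ahead of the robot, y to its left, z up, the work surface at z = 0. Lengths are in m, angles in rad, forces in N, time in s.
With the tool pointing down it reaches from about 0.275 to 0.825 m from the base axis. Payload 4.9 kg.
Tool frame: the origin (TCP) lies at the very end of the fingers, on their centre line; the grasp point (between the pads) lies 19 mm behind it; z points along the fingers, y is the direction in which the jaws open and shut (so a half turn about z gives the same grasp; the last joint's range is limited). The gripper opens to 85 mm and grips with 20 to 120 N. Pads are 22 mm wide; open, the fingers measure 114 mm over their backs; the gripper's body (76 mm by 85 mm) begins 54 mm behind the grasp point. The pads swing forward as they close: fully open they stand 13 mm farther back than shut.
Start: joints at [1.186, 0.326, -0.193, 1.052, 0, 1.437], TCP at [0.136, 0.533, 0.231] pointing down, gripper open.
Joint ranges: [-2.65, 2.65], [-0.97, 1.79], [-1.3, 1.35], [-1.93, 2.1], [-1.47, 1.37], [-3.14, 3.14]. Speed limits (rad/s): [2.57, 2.57, 3.14, 3.14, 3.14, 3.14].

## Interface

Orientations are given as a rotation vector (axis times angle).
In Python, from workcell import bot, snapshot, ticket, cut_out, tip_of gives the robot as it stands.
- The arm moves only by the shell command python3 -m crank 'ROWS'. ROWS is JSON, a list of rows, each a list of 3 entries, a list of its own where there are three numbers: the shift along the world's x, y, z in m, then the turn, a rotation vector about the world's x, y, z in rad, then the opening, from 0 (shut) to 1 (fully open). In form: [[[tx, ty, tz], [ax, ay, az], grip], ...]. A call has 1 to 5 rows; each row is the pose to reach, as a shift and turn from the pose measured when the call began; what a row does not reach only later rows make up. A row lasts 1/8 s, in which the tool goes at most 62.5 mm and 10.7 degrees, less where a joint would pass 70% of its speed; a pose out of reach is approached as far as the arm can. A call with a gripper value outside its range is refused whole. The fingers move at their own pace and stop on an object; the grip force is fixed at half the most. Time passes only in rows, so rows that repeat a pose let the fingers close. It gives the time, the measured TCP pose, the force and the opening at its end, in the units of the state.
- bot.observe(): the state, without advancing time (a new reading comes with each control period).
- snapshot(name): name is "side" or "top"; returns a dict with "frame" (384x512x3 uint8, blue, green, red), "depth" (384x512 float32, m along the optical axis (not along the pixel's ray), 0 where there is no reading), "vfov" (degrees; the focal length in pixels is half the picture's height over the tangent of half this angle, whatever the lens; pixels are square), "cx", "cy" (the principal point, pixels), "R" (3x3) and "t" (3): a world point X has camera coordinates R X + t. Camera axes: x right, y down, z forward; pixel columns grow to the right and rows downward; lengths in m; the calibration is good to about 2 mm. A picture is of the moment at which its call begins.
- ticket.close_job(): hands the job in, once; it reports no verdict.
Trained networks look in a picture, given as the dict that the camera call returned (one of the last four; its "shot" number tells which), for a name from the list of things; names that differ only in an ending like _2 or _b are one class to them, and where a whole thing is asked for, a point or a joint stands for the part that bears it (a point fixed in the world has none). Each returns a list of dicts, best first, with "conf" (0 to 1); they miss things now and then, are a little off and sometimes report something else, mostly with a low value. They report only what shows in the picture. A call takes as long as a camera call.
- cut_out(picture, name): "mask" (384x512 bool, what is visible of it) and "at" ([column, row] in pixels, amid what is visible of it).
- tip_of(picture, name): "at" ([column, row] in pixels: a listed point, or the origin of a listed thing).
The state is a dict: "clock": time; "joint_pos": joint angles; "joint_vel": joint speeds; "tau": joint torques, N m; "eef_pos": TCP position; "ee_rot": TCP orientation; "wrist_force": force on the tool from outside, world axes, zero at the start; "wrist_torque": the same for the moment, N m; "width": finger opening in m.
Only numpy, scipy, OpenCV 4.12 (cv2) and the standard library are available. Lean on these libraries where they do the work, as an engineer would, in place of code of your own. Each camera call takes 0.05 s, during which the arm holds its last target. There are 200 camera calls.

## Working session

There is one attempt and no reset: what is moved stays moved. The work goes in short steps, Python scripts to look and compute and a shell command to move; the robot and the scene stay as the last step left them, time stands still between calls to the robot, and variables do not carry over. Pictures are saved under pics/ and viewed, about 8 in all and at most 12, crops included, and the job is handed in when it is done.

```bash
ls; mkdir -p pics
cat > h.py <<'E'
import numpy as np, cv2
from workcell import bot, snapshot, ticket, cut_out, tip_of
def K(s): 
    f=s["frame"].shape[0]/2/np.tan(np.radians(s["vfov"])/2); return f,s["cx"],s["cy"]
def ray(s,uv):
    f,cx,cy=K(s); R=np.array(s["R"]);t=np.array(s["t"])
    d=R.T@np.array([(uv[0]-cx)/f,(uv[1]-cy)/f,1.]); return -R.T@t,d
def atz(s,uv,z):
    o,d=ray(s,uv); return o+d*(z-o[2])/d[2]
def cloud(s):
    f,cx,cy=K(s); D=s["depth"]; v,u=np.mgrid[:D.shape[0],:D.shape[1]]
    P=np.stack([(u-cx)/f*D,(v-cy)/f*D,D],-1)
    W=(P-np.array(s["t"]))@np.array(s["R"]); W[D<=0]=np.nan; return W
def proj(s,X):
    f,cx,cy=K(s); c=np.array(s["R"])@np.array(X)+np.array(s["t"]); return np.array([cx+f*c[0]/c[2],cy+f*c[1]/c[2]])
E
python3 - <<'E'
from h import *
np.set_printoptions(precision=3,suppress=True)
print(bot.observe())
for n in ["top","side"]:
    s=snapshot(n); cv2.imwrite(f"pics/{n}0.png",s["frame"]); W=cloud(s)
    print(n,s["vfov"],-np.array(s["R"]).T@np.array(s["t"]))
    for k in ["cake0","scale","tray_spot","tray","carousel","stopper","plinth","front_spot","index_tip"]:
        for r in tip_of(s,k)[:3]:print(k,"tip",np.round(r["at"],1),round(r["conf"],2))
        if k in("cake0","stopper","carousel","scale","tray"):
          for r in cut_out(s,k)[:3]:
            p=W[r["mask"]];p=p[~np.isnan(p[:,0])]
            print(k,"cut",np.round(r["at"],1),round(r["conf"],2),r["mask"].sum(),np.median(p,0) if len(p) else 0,p[:,2].max() if len(p) else 0)
E
```

```text
pics
{'clock': 0.0, 'joint_pos': array([ 1.186,  0.327, -0.194,  1.052,  0.   ,  1.437]), 'joint_vel': array([ 0.002, -0.001,  0.   ,  0.001,  0.001,  0.   ]), 'tau': array([ -0.001, -44.339,  26.245,   0.015,  -0.   ,   0.   ]), 'eef_pos': array([0.136, 0.532, 0.231]), 'ee_rot': array([-0.393, -3.116,  0.003]), 'wrist_force': array([0.222, 0.109, 0.925]), 'wrist_torque': array([-0.023, -0.03 ,  0.013]), 'width': 0.0854664496513435}
top 53.5015875995944 [ 0.382 -0.081  1.371]
cake0 tip [215.3 223.4] 0.72
cake0 tip [196.7 220.8] 0.6
cake0 tip [234.4 222.9] 0.56
cake0 cut [196.1 222.7] 0.69 134 [0.428 0.153 0.048] 0.05575892499658666
scale tip [174.7 165.1] 0.92
scale cut [164.8 160.9] 0.79 3518 [0.632 0.263 0.105] 0.17133930553802856
tray_spot tip [182.3 161.3] 0.83
tray_spot tip [156.  245.5] 0.41Traceback (most recent call last):
  File "<stdin>", line 8, in <module>
ValueError: it knows: bowl, brush, cake, carousel, front_spot, glassweight, index_tip, mug, plinth, scale, spatula, spray, stopper, tin, tray_spot
```

Run:
```python
from h import *
np.set_printoptions(precision=3,suppress=True)
ims=[]
for n in ["top","side"]:
    s=snapshot(n); W=cloud(s); cv2.imwrite(f"pics/{n}0.png",s["frame"]);np.savez(f"{n}0.npz",**s)
    print(n,s["vfov"],-np.array(s["R"]).T@np.array(s["t"]))
    zs=dict(cake0=.012,scale=0,tray_spot=.101,carousel=.022,stopper=.139,plinth=0,front_spot=.139,index_tip=.036)
    for k in zs:
        for r in tip_of(s,k)[:3]:print(k,"tip",np.round(r["at"],1),round(r["conf"],2),atz(s,r["at"],zs[k]))
        if k in("cake0","stopper","carousel","scale"):
          for r in cut_out(s,k)[:3]:
            p=W[r["mask"]];p=p[~np.isnan(p[:,0])]
            print(k,"cut",np.round(r["at"],1),round(r["conf"],2),r["mask"].sum(),np.median(p,0) if len(p) else 0,p[:,2].max() if len(p) else 0)
```

```text
top 53.5015875995944 [ 0.382 -0.081  1.371]
cake0 tip [195.7 218.5] 0.72 [0.438 0.167 0.012]
cake0 tip [217.4 221.1] 0.56 [0.429 0.089 0.012]
cake0 tip [235. 223.] 0.49 [0.423 0.026 0.012]
cake0 cut [195.8 221.7] 0.57 155 [0.428 0.154 0.047] 0.053722221710583634
cake0 cut [215.7 221.1] 0.48 124 [0.425 0.096 0.048] 0.05322820833799518
cake0 cut [167.3 159.1] 0.4 3205 [0.632 0.251 0.105] 0.16853299797496332
scale tip [178.3 163.5] 0.73 [0.639 0.239 0.   ]
scale tip [233.8 223.1] 0.72 [0.423 0.031 0.   ]
scale tip [198.2 221.4] 0.65 [0.428 0.16  0.   ]
scale cut [313.7 198. ] 0.69 3144 [ 0.524 -0.252  0.037] 0.16161165759601548
scale cut [346.2 256.9] 0.61 487 [ 0.309 -0.364  0.018] 0.026776827721657303
scale cut [165.4 160. ] 0.57 3614 [0.633 0.263 0.105] 0.16853299797496332
tray_spot tip [183.2 161.2] 0.66 [0.628 0.199 0.101]
carousel tip [315.2 191.4] 0.92 [ 0.538 -0.258  0.022]
carousel cut [314. 192.] 0.65 3245 [ 0.524 -0.252  0.037] 0.16161165759601548
carousel cut [312.8 195. ] 0.29 3206 [ 0.522 -0.25   0.037] 0.16161165759601548
stopper tip [292.3 189.6] 0.72 [ 0.529 -0.169  0.1
[... 958 characters left out ...]
1803
tray_spot tip [256.8 250.7] 0.59 [ 0.459 -0.207  0.101]
tray_spot tip [249.7 129.4] 0.57 [0.633 0.218 0.101]
carousel tip [290.  269.7] 0.88 [ 0.531 -0.253  0.022]
carousel cut [287.  269.7] 0.86 5922 [ 0.517 -0.262  0.05 ] 0.1576382697510395
carousel cut [288. 184.] 0.63 594 [ 0.644 -0.023  0.085] 0.15261135350248922
stopper tip [276.4 221.3] 0.91 [ 0.529 -0.173  0.139]
stopper cut [283.4 268.8] 0.93 5840 [ 0.517 -0.262  0.051] 0.1576382697510395
stopper cut [358.1 320.9] 0.19 817 [ 0.616 -0.44   0.03 ] 0.03466014141292975
plinth tip [286.8 271.5] 0.93 [ 0.528 -0.244  0.   ]
front_spot tip [258.1 249.5] 0.96 [ 0.454 -0.226  0.139]
index_tip tip [232.1 280.1] 0.95 [ 0.382 -0.221  0.036]
```

View pics/top0.png

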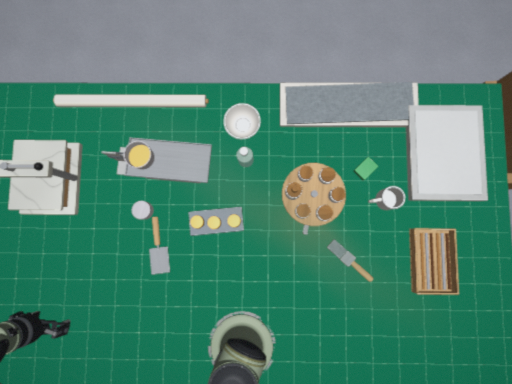

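View pics/side0.png

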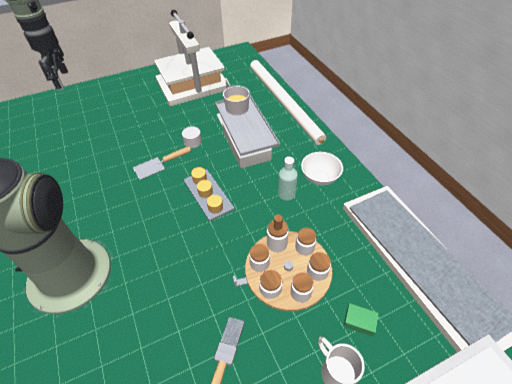

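Run:
```python
from h import *
np.set_printoptions(precision=4,suppress=True)
for n in ["top","side"]:
    s=dict(np.load(f"{n}0.npz")); W=cloud(s); x,y,z=W[...,0],W[...,1],W[...,2]
    print(n)
    g=(abs(x-.5)<.12)&(abs(y-.25)<.4)&(abs(z)<.01); print(" bench z",np.median(z[g]),z[g].std())
    # cakes
    hsv=cv2.cvtColor(s["frame"],cv2.COLOR_BGR2HSV)
    m=(z>.04)&(z<.056)&(x>.36)&(x<.5)&(y>-.05)&(y<.22)
    nl,L,st,c=cv2.connectedComponentsWithStats(m.astype(np.uint8))
    for i in range(1,nl):
        if st[i,4]>40: print(" cake",np.nanmedian(W[L==i],0),st[i,4],atz(s,c[i],.048), (W[L==i].max(0)+W[L==i].min(0))/2)
    m=(z>.085)&(z<.125)&(x>.5)&(x<.75)&(y>.03)&(y<.5)
    p=W[m][:,:2].astype(np.float32); print(" tray",cv2.minAreaRect(p*1000))
    m2=m&(y<.25)&(z<.11); q=W[m2]; print(" tray z",np.median(q[:,2]),q[:,2].std(),len(q))
    m=(z>.105)&(z<.165)&(abs(x-.53)<.12)&(abs(y+.25)<.12); q=W[m]
    print(" stopper",np.median(q,0),len(q)); t=q[q[:,2]>.135]; print(np.median(t,0),len(t))
    m=(z>.05)&(x>.5)&(x<.8)&(y>.3)&(y<.6); q=W[m]; 
    for lo in (.06,.08,.1,.12,.14): 
        r=q[(q[:,2]>lo)&(q[:,2]<lo+.02)]; print(" pl",lo,len(r),np.median(r,0),r.min(0),r.max(0))
    for k in["spray","bowl","tin"]:
        for r in cut_out(s,k)[:1]: print(k,r["conf"],np.nanmedian(W[r["mask"]],0))
a=cv2.imread("pics/top0.png")[120:250,90:250]; b=cv2.imread("pics/side0.png")[70:220,170:310]
cv2.imwrite("pics/c0.png",np.hstack([cv2.resize(a,(400,325*1),interpolation=2),cv2.resize(b,(400,325),interpolation=2)]))
```

```text
top
 bench z 0.00022767109362574955 0.0030715573362022058
 cake [0.4277 0.1559 0.0477] 135 [0.4269 0.1561 0.048 ] [0.428  0.1557 0.0471]
 cake [0.4325 0.027  0.0475] 137 [0.4324 0.027  0.048 ] [0.4327 0.0271 0.0478]
 cake [0.425  0.0962 0.0477] 137 [0.4249 0.0965 0.048 ] [0.4251 0.0963 0.0469]
 tray ((635.7506103515625, 282.7428894042969), (350.6589660644531, 130.69711303710938), 85.30133819580078)
 tray z 0.10408430863409081 0.0025371727887933226 1491
 stopper [ 0.5311 -0.1757  0.1151] 185
[ 0.533  -0.1763  0.1534] 40
 pl 0.06 21 [0.5805 0.594  0.0713] [0.5696 0.4143 0.0621] [0.6455 0.5985 0.0785]
 pl 0.08 52 [0.6026 0.4281 0.0915] [0.5699 0.3051 0.0804] [0.6852 0.5989 0.1   ]
 pl 0.1 459 [0.6034 0.348  0.1053] [0.5714 0.3    0.1   ] [0.7091 0.599  0.12  ]
 pl 0.12 462 [0.642  0.3433 0.1302] [0.5703 0.3006 0.1203] [0.6803 0.5997 0.1397]
 pl 0.14 156 [0.6466 0.3724 0.1499] [0.5689 0.3002 0.1402] [0.6831 0.5996 0.16  ]
spray 0.69 [ 0.6453 -0.0134  0.1044]
bowl 0.57 [0.7968 0.0067 0.0224]
tin 0.64 [0.4658 0.3477 0.044 ]
side
 bench z 0.0008551412150322431 0.001984450232289082
 cake [0.
[... 262 characters left out ...]
49169921875), (351.6830139160156, 131.44384765625), 85.54073333740234)
 tray z 0.10484029629600486 0.00162852788900514 1116
 stopper [ 0.5272 -0.1817  0.1149] 337
[ 0.5298 -0.1792  0.1526] 89
 pl 0.06 20 [0.5754 0.5961 0.0695] [0.5683 0.5908 0.0614] [0.5883 0.5997 0.0794]
 pl 0.08 21 [0.5777 0.5956 0.0922] [0.567  0.5893 0.0813] [0.588  0.5992 0.0983]
 pl 0.1 360 [0.6002 0.332  0.1056] [0.5667 0.3    0.1003] [0.7046 0.5999 0.12  ]
 pl 0.12 213 [0.6371 0.3591 0.1316] [0.5675 0.3006 0.1201] [0.678  0.5997 0.14  ]
 pl 0.14 234 [0.6374 0.3698 0.1499] [0.5684 0.3001 0.1401] [0.6785 0.5991 0.16  ]
spray 0.64 [ 0.6438 -0.0222  0.0839]
bowl 0.56 [0.7971 0.0243 0.0302]
tin 0.79 [0.4621 0.34   0.0438]
```

View pics/c0.png

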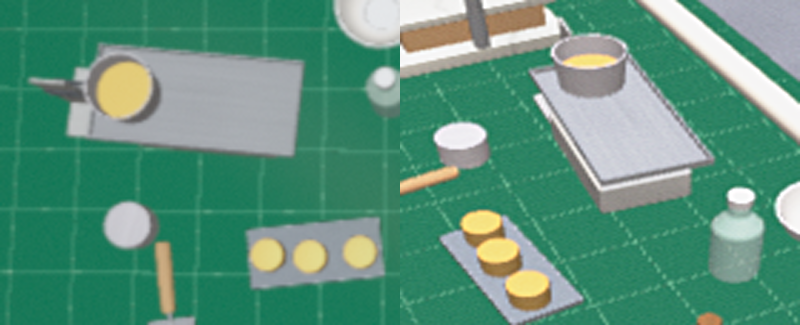

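Top picture: cakes near (196,222), (215,221) and (235,222), scale tray around (165,160), carousel at (314,193). The side picture shows the stopper at (277,222) and the tongue at (240,281). The stopper must turn about +79°. The tray floor reads about 0.104 m, so it will probably need two cakes. The jaws will open along x, across the cake row.

```bash
python3 -m crank '[[[0.06,-0.08,-0.015],[0,0,-0.18],1],[[0.12,-0.15,-0.03],[0,0,-0.36],1],[[0.17,-0.22,-0.05],[0,0,-0.54],1],[[0.22,-0.29,-0.07],[0,0,-0.72],1],[[0.27,-0.35,-0.09],[0,0,-0.9],1]]'
```

```text
clock: 2.52
eef_pos: [0.3248, 0.2883, 0.1727]
ee_rot: [1.716, 2.63, 0.002]
wrist_force: [0.9, 0.9, 0.0]
width: 0.0852
```

```bash
python3 -m crank '[[[0.035,-0.045,-0.02],[0,0,-0.15],1],[[0.07,-0.09,-0.04],[0,0,-0.3],1],[[0.1,-0.132,-0.063],[0,0,-0.415],1],[[0.1,-0.132,-0.063],[0,0,-0.415],1],[[0.1,-0.132,-0.063],[0,0,-0.415],1]]'
python3 - <<'E'
from h import *
np.set_printoptions(precision=4,suppress=True)
s=snapshot("side"); t=snapshot("top"); print(bot.observe()["eef_pos"])
cv2.imwrite("pics/1.png",np.hstack([cv2.resize(s["frame"][120:250,140:270],(400,400)),cv2.resize(t["frame"][160:290,150:280],(400,400))]))
E
```

```text
clock: 3.15
eef_pos: [0.4243, 0.1565, 0.1097]
ee_rot: [-2.222, -2.221, -0.001]
wrist_force: [-0.5, 0.2, 0.2]
width: 0.0854
[0.4243 0.1573 0.1102]
```

View pics/1.png

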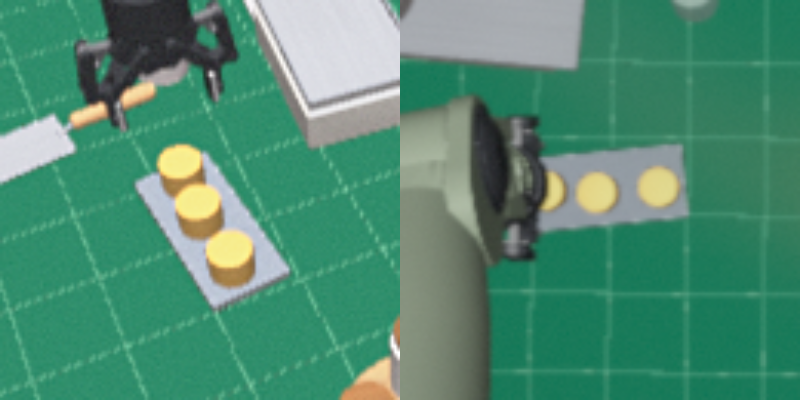

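The gripper is over the first cake, with its jaws across the row (top crop, about (530,190)). Descending to grip.

```bash
python3 -m crank '[[[0.001,-0.001,-0.05],[0,0,0],1],[[0.001,-0.001,-0.085],[0,0,0],1],[[0.001,-0.001,-0.092],[0,0,0],1],[[0.001,-0.001,-0.092],[0,0,0],0.3],[[0.001,-0.001,-0.092],[0,0,0],0.3]]'; python3 -m crank '[[[0,0,0],[0,0,0],0.3],[[0,0,0],[0,0,0],0.3],[[0,0,0],[0,0,0],0.3]]'
```

```text
clock: 3.88
eef_pos: [0.4265, 0.157, 0.0195]
ee_rot: [2.217, 2.223, 0.006]
wrist_force: [0.2, 0.0, 0.3]
width: 0.0517
clock: 4.25
eef_pos: [0.4271, 0.157, 0.0202]
ee_rot: [2.217, 2.222, 0.008]
wrist_force: [-0.8, 0.1, 4.9]
width: 0.0443
```

```bash
python3 -m crank '[[[0,0,0.05],[0,0,0],0.3],[[0,0,0.11],[0,0,0],0.3],[[0.04,0.015,0.16],[0,0,-0.02],0.3],[[0.09,0.035,0.17],[0,0,-0.04],0.3],[[0.14,0.055,0.17],[0,0,-0.06],0.3]]'; python3 -m crank '[[[0.03,0.013,0],[0,0,-0.01],0.3],[[0.065,0.024,-0.01],[0,0,-0.02],0.3],[[0.065,0.024,-0.01],[0,0,-0.02],0.3],[[0.065,0.024,-0.01],[0,0,-0.02],0.3]]'
```

```text
clock: 4.88
eef_pos: [0.5696, 0.2128, 0.1924]
ee_rot: [2.282, 2.152, 0.013]
wrist_force: [0.6, 1.0, -1.3]
width: 0.0443
clock: 5.38
eef_pos: [0.6335, 0.2364, 0.1817]
ee_rot: [2.304, 2.13, 0.01]
wrist_force: [-0.4, -0.2, -1.1]
width: 0.0441
```

Run:
```python
from h import *
np.set_printoptions(precision=4,suppress=True)
s=snapshot("side"); t=snapshot("top"); o=bot.observe(); print(o["eef_pos"],o["ee_rot"],o["width"])
for n,q in(("s",s),("t",t)):
    W=cloud(q);x,y,z=W[...,0],W[...,1],W[...,2]
    # free tray near end
    m=(z>.095)&(z<.113)&(y<.19)&(y>.08)&(x>.5)&(x<.75);p=W[m]
    print(n,np.percentile(p,[1,50,99],axis=0),m.sum())
cv2.imwrite("pics/2.png",np.hstack([cv2.resize(s["frame"][60:190,180:310],(400,400)),cv2.resize(t["frame"][100:230,100:230],(400,400))]))
```

```text
[0.6336 0.2365 0.1827] [2.3032 2.1293 0.0119] 0.044114821374000204
s [[0.5563 0.1054 0.1004]
 [0.6238 0.1469 0.105 ]
 [0.6863 0.1888 0.1127]] 728
t [[0.5604 0.1069 0.0982]
 [0.6284 0.1494 0.1043]
 [0.6892 0.1894 0.1124]] 885
```

View pics/2.png

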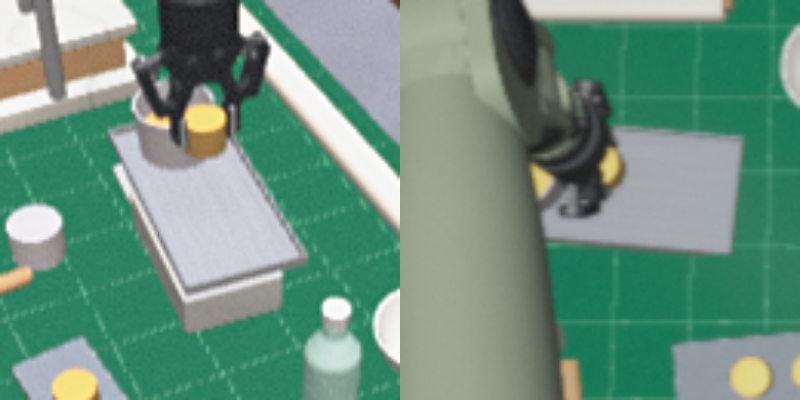

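The cake is held over the tray's free half, clear of the pot. Lowering it and releasing.

```bash
python3 -m crank '[[[0,0,-0.04],[0,0,0],0.3],[[0,0,-0.065],[0,0,0],0.3],[[0,0,-0.073],[0,0,0],0.3],[[0,0,-0.073],[0,0,0],0.3]]'; python3 -m crank '[[[0,0,0],[0,0,0],0.75],[[0,0,0],[0,0,0],0.75],[[0,0,0],[0,0,0],0.75],[[0,0,0.03],[0,0,0],0.75],[[0,0,0.08],[0,0,0],0.75]]'
```

```text
clock: 5.98
eef_pos: [0.6334, 0.2364, 0.1103]
ee_rot: [2.303, 2.129, 0.012]
wrist_force: [0.5, -0.1, -0.3]
width: 0.044
clock: 6.6
eef_pos: [0.6319, 0.236, 0.1891]
ee_rot: [2.305, 2.131, 0.006]
wrist_force: [0.1, -0.4, 0.5]
width: 0.0641
```

```bash
python3 -m crank '[[[-0.05,-0.034,0.01],[0,0,0.03],0.9],[[-0.1,-0.067,0.005],[0,0,0.06],1],[[-0.15,-0.1,-0.02],[0,0,0.09],1],[[-0.2,-0.134,-0.06],[0,0,0.1],1],[[-0.2086,-0.14,-0.085],[0,0,0.1],1]]'
python3 - <<'E'
from h import *
np.set_printoptions(precision=4,suppress=True)
s=snapshot("side"); t=snapshot("top"); o=bot.observe(); print(o["eef_pos"],o["ee_rot"],o["width"],o["clock"])
for n,q in(("s",s),("t",t)):
    W=cloud(q);x,y,z=W[...,0],W[...,1],W[...,2]
    p=W[(z>.08)&(z<.11)&(abs(x-.626)<.05)&(y<.19)&(y>.12)]; print(n,"tray",len(p),np.median(p,0))
    m=(z>.125)&(z<.15)&(abs(x-.632)<.04)&(abs(y-.237)<.04); print("caketop",m.sum(),np.median(W[m],0))
    m=(z>.04)&(z<.056)&(x>.36)&(x<.5)&(y>-.05)&(y<.2)
    nl,L,st,c=cv2.connectedComponentsWithStats(m.astype(np.uint8))
    for i in range(1,nl):
        if st[i,4]>40: print(" cake",np.nanmedian(W[L==i],0),st[i,4])
E
```

```text
clock: 7.22
eef_pos: [0.4206, 0.095, 0.1037]
ee_rot: [2.197, 2.242, 0.005]
wrist_force: [1.5, -1.2, -1.5]
width: 0.0851
[0.4187 0.0951 0.102 ] [-2.198  -2.242   0.0017] 0.08564657239590855 7.325
s tray 449 [0.6259 0.1555 0.0977]
caketop 119 [0.6295 0.2336 0.133 ]
 cake [0.4216 0.0948 0.0481] 152
 cake [0.428  0.0252 0.0481] 166
t tray 590 [0.6257 0.1554 0.0971]
caketop 151 [0.6331 0.2359 0.133 ]
 cake [0.4324 0.027  0.0478] 136
```

The tray now reads 0.0974 m, a sink of about 3.6 mm, so it needs a second cake.

```bash
python3 -m crank '[[[0.0045,0.001,-0.04],[0,0,0],1],[[0.0045,0.001,-0.075],[0,0,0],1],[[0.0045,0.001,-0.083],[0,0,0],1],[[0.0045,0.001,-0.083],[0,0,0],0.3],[[0.0045,0.001,-0.083],[0,0,0],0.3]]'; python3 -m crank '[[[0,0,0],[0,0,0],0.3],[[0,0,0],[0,0,0],0.3],[[0,0,0],[0,0,0],0.3]]'
```

```text
clock: 7.95
eef_pos: [0.4249, 0.0963, 0.0204]
ee_rot: [-2.199, -2.244, -0.001]
wrist_force: [-0.1, -0.4, 1.0]
width: 0.0515
clock: 8.32
eef_pos: [0.4256, 0.0964, 0.0211]
ee_rot: [2.198, 2.243, 0.003]
wrist_force: [0.6, 0.9, 5.4]
width: 0.0438
```

```bash
python3 -m crank '[[[0,0,0.05],[0,0,0],0.3],[[0,0,0.11],[0,0,0],0.3],[[0.04,0.012,0.155],[0,0,-0.03],0.3],[[0.09,0.027,0.165],[0,0,-0.06],0.3],[[0.14,0.042,0.165],[0,0,-0.09],0.3]]'; python3 -m crank '[[[0.03,0.01,0],[0,0,-0.01],0.3],[[0.06,0.019,-0.01],[0,0,-0.01],0.3],[[0.06,0.019,-0.01],[0,0,-0.01],0.3],[[0.06,0.019,-0.01],[0,0,-0.01],0.3]]'
```

```text
clock: 8.95
eef_pos: [0.5679, 0.1389, 0.1879]
ee_rot: [2.297, 2.139, 0.007]
wrist_force: [0.2, -0.2, -0.7]
width: 0.0442
clock: 9.45
eef_pos: [0.6269, 0.1577, 0.1774]
ee_rot: [2.308, 2.128, 0.005]
wrist_force: [-1.6, 0.7, -0.8]
width: 0.0442
```

```bash
python3 -m crank '[[[-0.001,0,-0.04],[0,0,0],0.3],[[-0.001,0,-0.066],[0,0,0],0.3],[[-0.001,0,-0.075],[0,0,0],0.3],[[-0.001,0,-0.075],[0,0,0],0.3]]'; python3 -m crank '[[[0,0,0],[0,0,0],0.75],[[0,0,0],[0,0,0],0.75],[[0,0,0],[0,0,0],0.75],[[0,0,0.03],[0,0,0],0.75],[[0,0,0.08],[0,0,0],0.75]]'
python3 -m crank '[[[-0.05,-0.02,0.03],[0,0,0.05],0.75],[[-0.1,-0.08,0.04],[0,0,0.1],0.75],[[-0.15,-0.14,0.04],[0,0,0.1],0.75],[[-0.18,-0.18,0.04],[0,0,0.1],0.75],[[-0.2,-0.22,0.04],[0,0,0.1],0.75]]'
python3 - <<'E'
from h import *
np.set_printoptions(precision=4,suppress=True)
s=snapshot("side"); t=snapshot("top"); o=bot.observe(); print(o["eef_pos"],o["ee_rot"],o["width"],o["clock"])
for n,q in(("s",s),("t",t)):
    W=cloud(q);x,y,z=W[...,0],W[...,1],W[...,2]
    p=W[(z>.07)&(z<.11)&(abs(x-.629)<.05)&(y<.205)&(y>.19)]; print(n,"tray",len(p),np.median(p,0))
    for X in((.632,.237),(.626,.157)):
        m=(z>.115)&(z<.15)&(abs(x-X[0])<.04)&(abs(y-X[1])<.03); print("caketop",m.sum(),np.median(W[m],0))
cv2.imwrite("pics/3.png",np.hstack([cv2.resize(s["frame"][60:190,180:310],(400,400)),cv2.resize(t["frame"][100:230,100:230],(400,400))]))
E
```

```text
clock: 9.95
eef_pos: [0.6254, 0.1576, 0.1027]
ee_rot: [2.308, 2.128, 0.004]
wrist_force: [-0.6, -0.2, -0.5]
width: 0.044
clock: 10.58
eef_pos: [0.6239, 0.1574, 0.1818]
ee_rot: [-2.309, -2.129, 0.001]
wrist_force: [1.6, 0.9, -0.7]
width: 0.0641
clock: 11.2
eef_pos: [0.4232, -0.0627, 0.2224]
ee_rot: [2.199, 2.243, -0.001]
wrist_force: [1.0, -0.2, -0.2]
width: 0.0641
[ 0.4219 -0.0655  0.2223] [ 2.209   2.2335 -0.0038] 0.06398765372764498 11.3
s tray 39 [0.6043 0.198  0.09  ]
caketop 127 [0.6289 0.2324 0.1257]
caketop 135 [0.6221 0.1553 0.1255]
t tray 129 [0.6244 0.197  0.0903]
caketop 150 [0.6341 0.2349 0.1249]
caketop 152 [0.6249 0.1582 0.1253]
```

View pics/3.png

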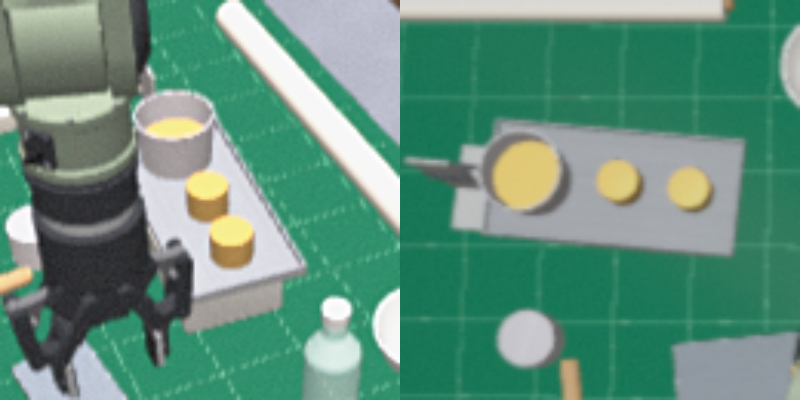

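Both cakes stand upright on the tray, at (619,180) and (690,188) in the right half. The floor reads 0.0902 m, a sink of about 11 mm, so it is in the window. Now measuring the carousel.

Run:
```python
from h import *
from scipy.optimize import least_squares
np.set_printoptions(precision=4,suppress=True)
print(bot.observe()["joint_pos"])
for n in ["top","side"]:
    s=dict(np.load(f"{n}0.npz")); W=cloud(s); x,y,z=W[...,0],W[...,1],W[...,2]
    m=((z>.025)&(abs(x-.53)<.15)&(abs(y+.25)<.15)&(np.hypot(x-.53,y+.25)<.125)).astype(np.uint8)
    # rim points: max radius in angular bins, at turntable-top height
    g=(z>.028)&(z<.041)&(np.hypot(x-.53,y+.25)<.127); p=W[g][:,:2]
    a=np.arctan2(p[:,1]+.25,p[:,0]-.53); r=np.hypot(p[:,1]+.25,p[:,0]-.53); b=((a+np.pi)/.1).astype(int)
    q=np.array([p[b==i][np.argsort(r[b==i])[-2]] for i in np.unique(b) if (b==i).sum()>6])
    f=least_squares(lambda c:np.hypot(q[:,0]-c[0],q[:,1]-c[1])-c[2],[.53,-.25,.112],loss="soft_l1",f_scale=.003); print(n,"circle",f.x,len(q))
    # central knob?
    cx=f.x
    g=(z>.118)&(z<.165)&(abs(x-.53)<.05)&(abs(y+.175)<.05); v,u=np.nonzero(g&(z>.146)); print(" stopper top", atz(s,[u.mean(),v.mean()],.154),len(u), "all",np.median(W[g],0),g.sum())
    g=(z>.018)&(z<.05)&(x<.41)&(x>.36)&(abs(y+.225)<.03); print(" tongue",g.sum(),np.median(W[g],0),np.median(W[g&(z>.028)],0))
```

```text
[-0.3257  0.1059 -0.5018  0.9639 -0.0023  1.234 ]
top circle [ 0.5282 -0.2513  0.1095] 63
 stopper top [ 0.5336 -0.1765  0.154 ] 38 all [ 0.5329 -0.1762  0.1528] 49
 tongue 12 [ 0.3919 -0.2204  0.0322] [ 0.3902 -0.2204  0.0335]
side circle [ 0.5225 -0.2549  0.107 ] 63
 stopper top [ 0.5306 -0.1773  0.154 ] 65 all [ 0.5294 -0.1806  0.1478] 121
 tongue 22 [ 0.3876 -0.2238  0.0351] [ 0.3878 -0.2194  0.036 ]
```

```bash
python3 -m crank '[[[0.03,-0.03,-0.005],[0,0,-0.02],0.75],[[0.07,-0.07,-0.01],[0,0,-0.05],0.75],[[0.11,-0.111,-0.02],[0,0,-0.07],0.75],[[0.11,-0.111,-0.02],[0,0,-0.07],0.75],[[0.11,-0.111,-0.02],[0,0,-0.07],0.75]]'
python3 - <<'E'
from h import *
s=snapshot("side"); o=bot.observe(); print(o["eef_pos"],o["ee_rot"])
cv2.imwrite("pics/4.png",cv2.resize(s["frame"][150:330,190:370],(540,540)))
E
```

```text
clock: 11.92
eef_pos: [0.5316, -0.1758, 0.2019]
ee_rot: [-2.284, -2.155, 0.004]
wrist_force: [0.3, 0.2, 0.1]
width: 0.0643
[ 0.53141352 -0.17554669  0.20229853] [-2.2844754  -2.15547603  0.00394433]
```

View pics/4.png

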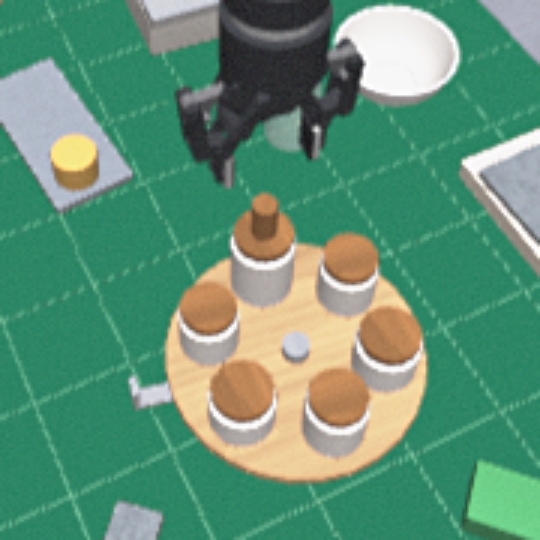

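The open jaws are above the stopper (crop (265,215)), and the tongue is at (150,393). Descending to grip it.

```bash
python3 -m crank '[[[0,-0.001,-0.04],[0,0,0],0.75],[[0,-0.001,-0.07],[0,0,0],0.75],[[0,-0.001,-0.08],[0,0,0],0.75],[[0,-0.001,-0.08],[0,0,0],0.5],[[0,-0.001,-0.08],[0,0,0],0.25]]'; python3 -m crank '[[[0,0,0],[0,0,0],0.05],[[0,0,0],[0,0,0],0.05],[[0,0,0],[0,0,0],0.05],[[0,0,0],[0,0,0],0.05]]'
```

```text
clock: 12.6
eef_pos: [0.5323, -0.1767, 0.1239]
ee_rot: [2.284, 2.155, -0.002]
wrist_force: [0.2, -0.2, 0.5]
width: 0.0287
clock: 13.1
eef_pos: [0.5327, -0.1768, 0.1244]
ee_rot: [2.283, 2.155, -0.002]
wrist_force: [0.5, 1.4, 2.5]
width: 0.0201
```

Run:
```python
from h import *
np.set_printoptions(precision=4,suppress=True)
s=snapshot("side");f=s["frame"]
# hub knob in side view + depth
W=cloud(s); 
sub=W[258:272,282:296]; z=sub[...,2]; m=(z>.036)&(z<.07); print("hub",m.sum(),np.median(sub[m],0))
o=bot.observe(); e=o["eef_pos"]; print(e,o["ee_rot"],o["width"],o["wrist_force"])
c=np.array([.5275,-.252]); d=e[:2]-c; a0=np.arctan2(d[1],d[0]); print(np.hypot(*d),np.degrees(a0))
r=.075
for k in range(1,17):
    a=a0+np.radians(80.4)*k/16*1.0
    p=c+np.hypot(*d)*np.array([np.cos(a),np.sin(a)]); print(k,p-e[:2],a-a0)
```

```text
hub 95 [ 0.5256 -0.2512  0.0473]
[ 0.5327 -0.1768  0.1244] [ 2.2829  2.1549 -0.0017] 0.020270884725926388 [-0.057   0.3567  3.285 ]
0.07542272877521805 86.06477487179797
1 [-0.0066  0.0002] 0.08770279491271515
2 [-0.0132 -0.0003] 0.17540558982543009
3 [-0.0197 -0.0012] 0.26310838473814524
4 [-0.0262 -0.0028] 0.35081117965086017
5 [-0.0324 -0.0049] 0.4385139745635753
6 [-0.0385 -0.0076] 0.5262167694762905
7 [-0.0443 -0.0108] 0.6139195643890054
8 [-0.0498 -0.0144] 0.7016223593017203
9 [-0.0549 -0.0186] 0.7893251542144357
10 [-0.0597 -0.0232] 0.8770279491271507
11 [-0.0641 -0.0281] 0.9647307440398656
12 [-0.068  -0.0335] 1.052433538952581
13 [-0.0714 -0.0391] 1.140136333865296
14 [-0.0743 -0.0451] 1.2278391287780108
15 [-0.0767 -0.0512] 1.3155419236907262
16 [-0.0785 -0.0576] 1.4032447186034411
```

```bash
python3 -m crank '[[[-0.0033,0.0001,0],[0,0,0.044],0.05],[[-0.0066,0.0002,0],[0,0,0.088],0.05],[[-0.0099,0,0],[0,0,0.132],0.05],[[-0.0132,-0.0003,0],[0,0,0.175],0.05],[[-0.0165,-0.0007,0],[0,0,0.219],0.05]]'
python3 - <<'E'
from h import *
np.set_printoptions(precision=4,suppress=True)
o=bot.observe(); e=o["eef_pos"]; print(e,o["wrist_force"],o["wrist_torque"])
c=np.array([.5275,-.252]); d=e[:2]-c; a0=np.arctan2(d[1],d[0]); print(np.hypot(*d),np.degrees(a0))
for k in range(1,6):
    a=a0+.06*k; print(k,c+np.hypot(*d)*np.array([np.cos(a),np.sin(a)])-e[:2],.06*k)
E
```

```text
clock: 13.78
eef_pos: [0.5167, -0.1774, 0.1244]
ee_rot: [2.031, 2.393, 0.0]
wrist_force: [2.5, 1.3, -2.7]
width: 0.0203
[ 0.5167 -0.1774  0.1244] [ 2.5423  1.3069 -2.701 ] [ 0.1293 -0.2582  0.1414]
0.07535397686719575 98.24562545958418
1 [-0.0045 -0.0008] 0.06
2 [-0.0088 -0.0018] 0.12
3 [-0.0132 -0.0031] 0.18
4 [-0.0174 -0.0047] 0.24
5 [-0.0216 -0.0065] 0.3
```

Works smoothly with low forces. Continuing (angle now 98.2°, target 167°).

```bash
python3 -m crank '[[[-0.0045,-0.0008,0],[0,0,0.06],0.05],[[-0.0088,-0.0018,0],[0,0,0.12],0.05],[[-0.0132,-0.0031,0],[0,0,0.18],0.05],[[-0.0174,-0.0047,0],[0,0,0.24],0.05],[[-0.0216,-0.0065,0],[0,0,0.3],0.05]]'
cat > n.py <<'E'
from h import *
np.set_printoptions(precision=4,suppress=True)
o=bot.observe(); e=o["eef_pos"]; print(e,o["ee_rot"],o["wrist_force"],o["wrist_torque"],o["width"],o["clock"])
c=np.array([.5275,-.252]); d=e[:2]-c; a0=np.arctan2(d[1],d[0]); print(np.hypot(*d),np.degrees(a0))
for k in range(1,6):
    a=a0+.06*k; print(k,c+.0752*np.array([np.cos(a),np.sin(a)])-e[:2],.06*k)
E
python3 n.py
```

```text
clock: 14.4
eef_pos: [0.4958, -0.184, 0.1244]
ee_rot: [1.646, 2.671, 0.002]
wrist_force: [3.5, 0.6, -3.5]
width: 0.0203
[ 0.4958 -0.184   0.1244] [1.6463 2.6706 0.0022] [ 3.5361  0.6278 -3.5217] [-0.0668 -0.4596  0.2473] 0.02031572911597733 14.4
0.07504671849482929 115.0003424065748
1 [-0.0041 -0.0019] 0.06
2 [-0.008  -0.0042] 0.12
3 [-0.0118 -0.0067] 0.18
4 [-0.0154 -0.0094] 0.24
5 [-0.0188 -0.0123] 0.3
```

```bash
python3 -m crank '[[[-0.0041,-0.0019,0],[0,0,0.06],0.05],[[-0.008,-0.0042,0],[0,0,0.12],0.05],[[-0.0118,-0.0067,0],[0,0,0.18],0.05],[[-0.0154,-0.0094,0],[0,0,0.24],0.05],[[-0.0188,-0.0123,0],[0,0,0.3],0.05]]'; python3 n.py
```

```text
clock: 15.02
eef_pos: [0.478, -0.1965, 0.1244]
ee_rot: [1.224, 2.887, 0.004]
wrist_force: [5.5, 0.7, -4.1]
width: 0.0203
[ 0.478  -0.1965  0.1244] [1.2238 2.8869 0.0042] [ 5.5233  0.7494 -4.1116] [-0.0211 -0.6415  0.2825] 0.0202697828449366 15.025
0.07442329078986183 131.72760404897576
1 [-0.0038 -0.0025] 0.06
2 [-0.0069 -0.0058] 0.12
3 [-0.0098 -0.0093] 0.18
4 [-0.0124 -0.0129] 0.24
5 [-0.0149 -0.0167] 0.3
```

```bash
python3 -m crank '[[[-0.0034,-0.0029,0],[0,0,0.05],0.05],[[-0.0065,-0.006,0],[0,0,0.1],0.05],[[-0.0093,-0.0095,0],[0,0,0.15],0.05],[[-0.0119,-0.0131,0],[0,0,0.2],0.05],[[-0.0144,-0.0169,0],[0,0,0.26],0.05]]'; python3 n.py
python3 - <<'E'
from h import *
from scipy.optimize import least_squares
np.set_printoptions(precision=4,suppress=True)
e=bot.observe()["eef_pos"][:2]
q=np.array([(0.5327,-0.1768),(0.5167,-0.1774),(0.4958,-0.184),(0.478,-0.1965),e])
f=least_squares(lambda c:np.hypot(q[:,0]-c[0],q[:,1]-c[1])-.075,[.53,-.25]); print(f.x,f.fun)
for n in("side","top"):
    s=snapshot(n)
    for k in("stopper","index_tip","front_spot","carousel","plinth"):
        for r in tip_of(s,k)[:1]: print(n,k,np.round(r["at"],1),round(r["conf"],2),atz(s,r["at"],dict(stopper=.139,index_tip=.036,front_spot=.139,carousel=.022,plinth=0)[k]))
    cv2.imwrite(f"pics/5{n}.png",cv2.resize(s["frame"][170:330,200:360],(400,400)))
cv2.imwrite("pics/5.png",np.hstack([cv2.imread("pics/5side.png"),cv2.imread("pics/5top.png")]))
E
```

```text
clock: 15.65
eef_pos: [0.4655, -0.2122, 0.1244]
ee_rot: [0.831, 3.02, 0.011]
wrist_force: [8.7, 5.0, -5.2]
width: 0.0205
[ 0.4655 -0.2122  0.1244] [0.831  3.0205 0.0111] [ 8.6817  5.0184 -5.2091] [ 0.5194 -1.2057  0.5948] 0.02047827324916234 15.65
0.07366427548489386 147.28918355814872
1 [-0.0036 -0.003 ] 0.06
2 [-0.0057 -0.007 ] 0.12
3 [-0.0075 -0.0112] 0.18
4 [-0.0091 -0.0154] 0.24
5 [-0.0105 -0.0197] 0.3
[ 0.5292 -0.2515] [-0.0003  0.0001  0.0003  0.0001 -0.0002]
side stopper [258.  243.2] 0.86 [ 0.461  -0.2103  0.139 ]
side index_tip [234.4 279. ] 0.66 [ 0.3885 -0.221   0.036 ]
side front_spot [254.7 250.7] 0.58 [ 0.4453 -0.2254  0.139 ]
side carousel [289.  267.7] 0.87 [ 0.5317 -0.2464  0.022 ]
side plinth [285.9 271.9] 0.73 [ 0.5251 -0.244   0.    ]
top stopper [306.1 210.4] 0.77 [ 0.4621 -0.2131  0.139 ]
top front_spot [178.7 164.5] 0.52 [0.6099 0.2052 0.139 ]
top carousel [314.1 192. ] 0.69 [ 0.5354 -0.2543  0.022 ]
top plinth [313.3 193.2] 0.59 [ 0.5335 -0.2542  0.    ]
```

View pics/5.png

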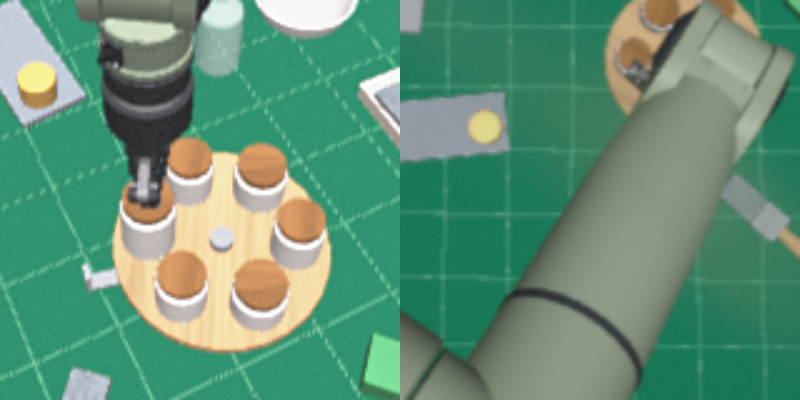

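The stopper is held at crop (148,185) and the tongue is at (95,277), so about 19° remain. The arm path gives the axis as (0.5292, -0.2515) with 0.3 mm residuals.

```bash
sed -i 's/\[.5275,-.252\]/[.5292,-.2515]/; s/\.0752\*/.075*/; s/\.06\*k/.05*k/g' n.py; python3 n.py
```

```text
[ 0.4655 -0.2122  0.1244] [0.834  3.0199 0.0106] [ 6.8804  5.0933 -3.614 ] [ 0.5568 -1.1081  0.5559] 0.020348866413352915 16.25
0.07488457961415443 148.31815211221786
1 [-0.002  -0.0032] 0.05
2 [-0.0037 -0.0065] 0.1
3 [-0.0053 -0.0099] 0.15000000000000002
4 [-0.0067 -0.0134] 0.2
5 [-0.0079 -0.017 ] 0.25
```

```bash
python3 -m crank '[[[-0.002,-0.0032,0],[0,0,0.045],0.05],[[-0.0037,-0.0065,0],[0,0,0.09],0.05],[[-0.0053,-0.0099,0],[0,0,0.135],0.05],[[-0.0067,-0.0134,0],[0,0,0.18],0.05],[[-0.0079,-0.017,0],[0,0,0.23],0.05]]'; python3 n.py
```

```text
clock: 16.88
eef_pos: [0.4588, -0.2275, 0.1244]
ee_rot: [0.474, 3.095, 0.018]
wrist_force: [5.2, 7.6, -1.5]
width: 0.0203
[ 0.4588 -0.2275  0.1244] [0.4742 3.0955 0.0179] [ 5.2386  7.5985 -1.526 ] [ 0.6681 -0.7867  0.65  ] 0.02025408747530858 16.875
0.07437765034400706 161.14494234542337
1 [-0.0017 -0.0034] 0.05
2 [-0.0027 -0.007 ] 0.1
3 [-0.0034 -0.0107] 0.15000000000000002
4 [-0.004  -0.0144] 0.2
5 [-0.0044 -0.0181] 0.25
```

```bash
python3 -m crank '[[[-0.0012,-0.003,0],[0,0,0.06],0.05],[[-0.0021,-0.0055,0],[0,0,0.11],0.05],[[-0.0028,-0.0078,0],[0,0,0.15],0.05],[[-0.0028,-0.0078,0],[0,0,0.15],0.05],[[-0.0028,-0.0078,0],[0,0,0.15],0.05]]'; python3 n.py
python3 - <<'E'
from h import *
np.set_printoptions(precision=4,suppress=True)
s=snapshot("side"); W=cloud(s)
for k in("stopper","index_tip","front_spot"):
    for r in tip_of(s,k)[:1]: print(k,np.round(r["at"],1),round(r["conf"],2),atz(s,r["at"],dict(stopper=.139,index_tip=.036,front_spot=.139)[k]))
im=cv2.resize(s["frame"][200:320,210:360],(750,600),interpolation=cv2.INTER_CUBIC)
P=lambda X:tuple(int(v) for v in ((proj(s,X)-[210,200]+.5)*5))
h=np.array([.5256,-.2512]); t=np.array([.3878,-.2207])
cv2.line(im,P([*h,.046]),P([*t,.046]),(0,0,255),1); cv2.line(im,P([*h,.1]),P([*t,.1]),(255,0,0),1)
cv2.imwrite("pics/6.png",im)
E
```

```text
clock: 17.5
eef_pos: [0.4568, -0.2361, 0.1244]
ee_rot: [0.242, 3.122, 0.016]
wrist_force: [4.7, -1.3, -7.3]
width: 0.0204
[ 0.4568 -0.2361  0.1244] [0.2423 3.1217 0.0165] [ 4.6793 -1.2972 -7.2774] [-1.1846 -0.7299 -0.0242] 0.020386330513244816 17.5
0.07403357728229798 167.97921007502526
1 [-0.0016 -0.0035] 0.05
2 [-0.0021 -0.0072] 0.1
3 [-0.0025 -0.0109] 0.15000000000000002
4 [-0.0026 -0.0147] 0.2
5 [-0.0025 -0.0184] 0.25
stopper [258.6 253.8] 0.87 [ 0.45   -0.2368  0.139 ]
index_tip [231.9 277.4] 0.73 [ 0.3845 -0.2142  0.036 ]
front_spot [257.8 249.9] 0.95 [ 0.4527 -0.2266  0.139 ]
```

View pics/6.png

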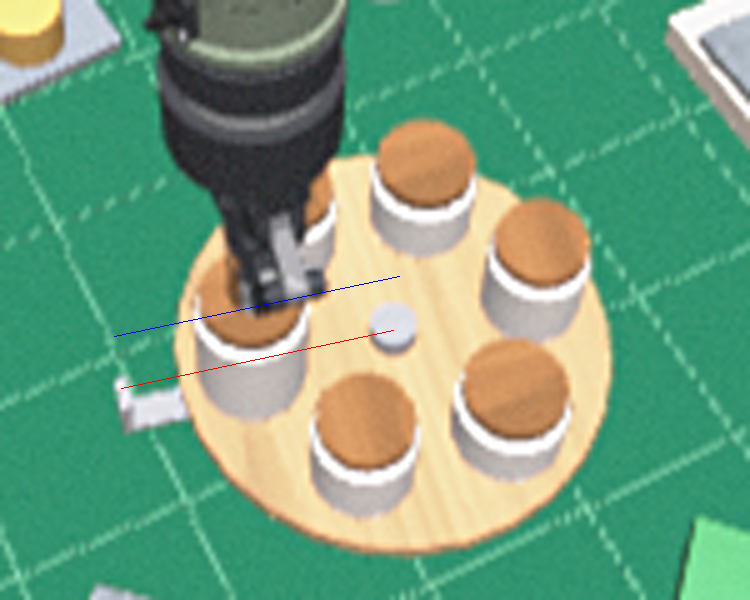

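Run:
```python
from h import *
np.set_printoptions(precision=4,suppress=True)
s=snapshot("side"); W=cloud(s); x,y,z=W[...,0],W[...,1],W[...,2]
f=s["frame"].astype(int)
lid=(f[...,2]-f[...,0]>60)&(z>.07)&(np.hypot(x-.527,y+.252)<.115)
lid=cv2.erode(lid.astype(np.uint8),np.ones((3,3)))
nl,L,st,c=cv2.connectedComponentsWithStats(lid)
C=[]
for i in range(1,nl):
    if st[i,4]>40:
        v,u=np.nonzero(L==i); zz=np.median(z[L==i]); p=atz(s,c[i],zz); C.append(p); print("lid",st[i,4],np.round(c[i]),p)
for h in([.5256,-.2512],[.5262,-.252]):
  print([round(float(np.degrees(np.arctan2(p[1]-h[1],p[0]-h[0]))),1) for p in C],[round(float(np.hypot(p[1]-h[1],p[0]-h[0])),4) for p in C])
g=np.zeros(z.shape,bool); g[270:290,228:252]=1
w=(f.min(-1)>130)&g; v,u=np.nonzero(w)
for a,b in sorted(zip(v,u)): pass
print(len(u)); print("\n".join("".join("#" if w[r,q] else "." for q in range(228,252)) for r in range(270,290)))
for uv in([234.4,276.4],[234,277]): print(atz(s,uv,.036))
q=np.load("top0.npz"); t=dict(q); ft=t["frame"]; cv2.imwrite("pics/7.png",cv2.resize(np.hstack([ft[165:245,280:350],np.zeros((80,5,3),np.uint8),s["frame"][245:325,220:290]]),None,fx=5,fy=5,interpolation=cv2.INTER_CUBIC))
```

```text
lid 181 [295. 232.] [ 0.5735 -0.193   0.0884]
lid 180 [318. 248.] [ 0.5994 -0.2629  0.0962]
lid 85 [256. 261.] [ 0.4423 -0.2392  0.1144]
lid 234 [313. 277.] [ 0.5516 -0.3197  0.0842]
lid 222 [283. 284.] [ 0.4776 -0.3076  0.0925]
[50.5, -9.0, 171.8, -69.2, -130.4] [0.0754, 0.0747, 0.0841, 0.0732, 0.0741]
[51.3, -8.5, 171.3, -69.4, -131.1] [0.0756, 0.074, 0.0848, 0.0723, 0.0739]
186
.................#######
.................#######
..................######
..................######
..................######
......##..........######
.....###..........######
.....###.........#######
.....###....############
.....###################
......##################
......##################
......##################
.......#############.###
.......#########.....###
.......####..........###
......................##
.......................#
.......................#
........................
[ 0.3912 -0.2144  0.036 ]
[ 0.3897 -0.2155  0.036 ]
```

View pics/7.png

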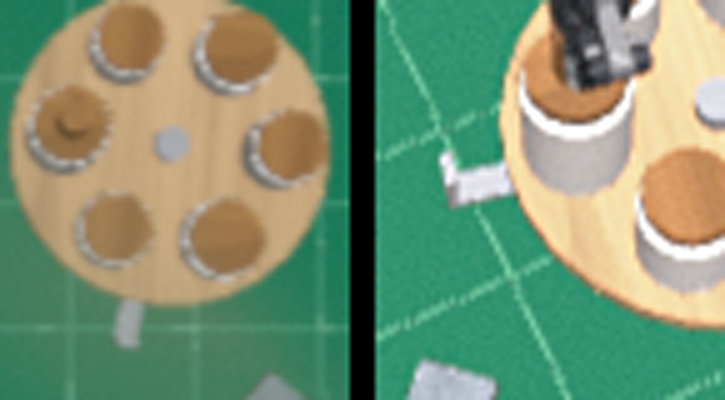

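```bash
cat > hex.py <<'E'
from h import *
from scipy.optimize import least_squares
np.set_printoptions(precision=4,suppress=True)
def lids(s,tall0):
    W=cloud(s); x,y,z=W[...,0],W[...,1],W[...,2]; f=s["frame"].astype(int)
    m=(f[...,2]-f[...,0]>50)&(z>.065)&(z<.106)&(np.hypot(x-.527,y+.252)<.115)
    m=cv2.erode(m.astype(np.uint8),np.ones((3,3)))
    nl,L,st,c=cv2.connectedComponentsWithStats(m); C=[]
    for i in range(1,nl):
        if st[i,4]>60:
            zz=np.median(z[L==i]); p=atz(s,c[i],zz); a=np.arctan2(p[1]+.2515,p[0]-.528)
            if abs((a-tall0+np.pi)%(2*np.pi)-np.pi)>.7: C.append((*p,a,st[i,4]))
    C=np.array(C)
    n=np.round((C[:,3]-tall0)/(np.pi/3))
    def r(q):
        a=q[2]+n*np.pi/3; return np.r_[C[:,0]-q[0]-q[3]*np.cos(a),C[:,1]-q[1]-q[3]*np.sin(a)]
    F=least_squares(r,[.528,-.2515,tall0,.075]); print(" lids",len(C),"z",C[:,2],"centre",F.x[:2],"r",F.x[3],"phase deg",np.degrees(F.x[2])%360,"res mm",np.round(F.fun*1000,1)); return F.x
if __name__=="__main__":
    for n,t in(("top0",1.53),("side0",1.53),("now",2.93)):
        s=snapshot("side") if n=="now" else dict(np.load(n+".npz")); print(n); F=lids(s,t)
        f=s["frame"].astype(int); W=cloud(s)
        P=atz(s,[0,0],.036); ok=[]
        for v in range(384):
            for u in range(512):
                if f[v,u].min()>(95 if n=="top0" else 130):
                    p=atz(s,[u,v],.036)
                    r=np.hypot(p[0]-F[0],p[1]-F[1]); a=np.degrees(np.arctan2(p[1]-F[1],p[0]-F[0]))
                    if .128<r<.152 and 150<a<185: ok.append((u,v,r,a,*p[:2]))
        ok=np.array(ok); print(" tongue n",len(ok),"mean r,a",ok[:,2].mean(),ok[:,3].mean(),"far",ok[ok[:,2]>.138][:,2:].mean(0))
        for zz in(.02,.036): 
            for k in("index_tip",):
                for r in tip_of(s,k)[:1] if n=="now" else []: p=atz(s,r["at"],.036); print(" net",r["conf"],np.degrees(np.arctan2(p[1]-F[1],p[0]-F[0])))
E
python3 hex.py
```

```text
top0
 lids 5 z [0.0945 0.0886 0.0963 0.0925 0.084 ] centre [ 0.5288 -0.2514] r 0.07461432783766146 phase deg 85.84132174132073 res mm [ 0.5 -0.2 -0.2 -0.1 -0.  -0.1  0.1  0.6  0.1 -0.7]
 tongue n 29 mean r,a 0.13749248538111605 166.39173958168453 far [  0.142  166.871    0.3906  -0.2192]
side0
 lids 5 z [0.0942 0.0923 0.0883 0.0846 0.0963] centre [ 0.5257 -0.2504] r 0.07485847620397938 phase deg 85.61069968861531 res mm [ 0.1  0.1 -0.1 -0.  -0.  -0.   0.1  0.1 -0.2 -0. ]
 tongue n 47 mean r,a 0.13656972472909143 170.30240564595871 far [  0.1405 168.8461   0.3881  -0.2232]
now
 lids 4 z [0.0884 0.0962 0.0843 0.0924] centre [ 0.5255 -0.2505] r 0.07482936578599185 phase deg 170.2971285115862 res mm [ 0.3 -0.1  0.2 -0.4 -0.2  0.   0.5 -0.4]
 tongue n 54 mean r,a 0.13677272338139 170.36896710845758 far [  0.1407 169.1443   0.3875  -0.224 ]
 net 0.73 168.66821646715954
 net 0.73 168.66821646715954
```

Run:
```python
from h import *
np.set_printoptions(precision=4,suppress=True)
def tong(ss,c,th,n):
    f=np.mean([s["frame"].astype(float) for s in ss],0); D=np.array([s["depth"] for s in ss]); 
    q=dict(ss[0]); q["depth"]=np.median(D,0); W=cloud(q); x,y,z=W[...,0],W[...,1],W[...,2]
    r=np.hypot(x-c[0],y-c[1]); a=np.degrees(np.arctan2(y-c[1],x-c[0]))
    m=(f.min(-1)>th)&(r>.114)&(r<.155)&(a>150)&(a<185)
    p=W[m]; print(n,m.sum(),"mean",p.mean(0),"angle of mean",np.degrees(np.arctan2(p[:,1].mean()-c[1],p[:,0].mean()-c[0])))
    for lo,hi in((.114,.125),(.125,.135),(.135,.15)):
        k=m&(r>lo)&(r<hi); print("  ",lo,k.sum(),"z",np.median(z[k]),"ang",np.mean(a[k]))
    k=m&(z>.028); print("   upright",k.sum(),W[k].mean(0),a[k].mean(),r[k].mean())
    # weight by brightness-over-background, subpixel
tong([dict(np.load("top0.npz"))],(.5288,-.2514),95,"top0")
tong([snapshot("side") for _ in range(5)],(.5256,-.2504),125,"side")
```

```text
top0 54 mean [ 0.403  -0.223   0.0132] angle of mean 167.26462906233502
   0.114 20 z 0.011239508219448238 ang 167.2141584789199
   0.125 17 z 0.011993989365410823 ang 167.20670907877843
   0.135 17 z 0.030057653281491972 ang 167.35934291794402
   upright 9 [ 0.3909 -0.221   0.0333] 167.5659210058702 0.14126729860377052
side 2058 mean [ 0.3932 -0.2212  0.6044] angle of mean 167.55668241173237
   0.114 437 z 0.6244185313170022 ang 168.98138480969178
   0.125 452 z 0.6331619327540711 ang 167.6915021697243
   0.135 863 z 0.6405875663863053 ang 167.27062865701342
   upright 1985 [ 0.3929 -0.2212  0.6262] 167.65140758707108 0.1368191484956547
```

The hexagon fit to the lids puts the tall jar at about 170.3° and the tongue at about 167.3°. It overshot by 3°, so I'm turning back gently.

```bash
python3 -m crank '[[[0.0003,0.0013,0],[0,0,-0.018],0.05],[[0.0006,0.0027,0],[0,0,-0.036],0.05],[[0.0008,0.004,0],[0,0,-0.054],0.05],[[0.0008,0.004,0],[0,0,-0.054],0.05],[[0.0008,0.004,0],[0,0,-0.054],0.05]]'; python3 n.py|head -2
python3 - <<'E'
from hex import *
for _ in range(2): lids(snapshot("side"),2.93)
s=snapshot("side");W=cloud(s);x,y,z=W[...,0],W[...,1],W[...,2];c=(.5256,-.2504)
r=np.hypot(x-c[0],y-c[1]); a=np.degrees(np.arctan2(y-c[1],x-c[0]))
m=(s["frame"].min(-1)>125)&(z<.05)&(a>150)&(a<185)
for lo,hi in((.114,.125),(.125,.135),(.135,.15)):
    k=m&(r>lo)&(r<hi); print(lo,k.sum(),np.median(z[k]),a[k].mean())
E
```

```text
clock: 18.77
eef_pos: [0.4576, -0.2321, 0.1244]
ee_rot: [0.326, 3.114, 0.016]
wrist_force: [4.0, -1.8, -4.7]
width: 0.0202
[ 0.4576 -0.2321  0.1244] [0.3264 3.1138 0.0157] [ 4.0296 -1.786  -4.7412] [-1.0641 -0.3073 -0.0581] 0.020203360164608494 18.775
0.0741692370264657 164.87007177883024
 lids 4 z [0.0884 0.0966 0.0842 0.0923] centre [ 0.5255 -0.2502] r 0.07502959673335666 phase deg 167.06385936287342 res mm [ 0.3 -0.6  0.2  0.1  0.6 -0.8  0.6 -0.4]
 lids 4 z [0.0883 0.0963 0.0843 0.0923] centre [ 0.5254 -0.2502] r 0.07523085631288967 phase deg 167.15891576242066 res mm [-0.2  0.1 -0.3  0.3  0.3 -0.3 -0.1  0.1]
0.114 27 0.012145637670775946 166.68916390560693
0.125 27 0.012398218161292204 166.82385041785454
0.135 35 0.026146747188069634 166.8097296122059
```

```bash
python3 -m crank '[[[0,0,0],[0,0,0],0.05],[[0,0,0],[0,0,0],0.05],[[0,0,0],[0,0,0],0.05],[[0,0,0],[0,0,0],0.05],[[0,0,0],[0,0,0],0.05]]'; python3 n.py|head -2
python3 - <<'E'
from hex import *
lids(snapshot("side"),2.93); s=snapshot("side"); t=snapshot("top"); lids(s,2.93)
print(np.abs(bot.observe()["joint_vel"]).max())
for n,q in(("s",s),("t",t)):
    W=cloud(q);x,y,z=W[...,0],W[...,1],W[...,2]
    p=W[(z>.07)&(z<.11)&(abs(x-.629)<.05)&(y<.205)&(y>.19)]; print(n,"tray",len(p),np.median(p[:,2]) if len(p) else 0)
    for X in((.632,.237),(.626,.157)):
        m=(z>.115)&(z<.15)&(abs(x-X[0])<.04)&(abs(y-X[1])<.03); print("caketop",m.sum(),np.median(W[m],0))
cv2.imwrite("pics/8.png",s["frame"])
E
```

```text
clock: 19.55
eef_pos: [0.4576, -0.2321, 0.1244]
ee_rot: [0.326, 3.114, 0.016]
wrist_force: [3.6, -1.4, -4.6]
width: 0.0204
[ 0.4576 -0.2321  0.1244] [0.3264 3.1138 0.0159] [ 3.595  -1.4137 -4.5997] [-1.0275 -0.2939 -0.0758] 0.020356398288228144 19.55
0.07418433222335825 164.84697994326518
 lids 4 z [0.0884 0.0965 0.0844 0.0923] centre [ 0.5256 -0.2503] r 0.07455635278354762 phase deg 166.99596633583423 res mm [ 0.1 -0.6  0.2  0.3  0.4 -0.2 -0.5  0.3]
 lids 4 z [0.0886 0.0964 0.0844 0.0926] centre [ 0.5257 -0.2505] r 0.07454315786705253 phase deg 166.7144600859064 res mm [-0.2  0.3  0.4 -0.5 -0.4 -0.   0.3  0. ]
0.0012505606987387359
s tray 0 0
caketop 0 [nan nan nan]
caketop 0 [nan nan nan]
t tray 126 0.08971966468488893
caketop 152 [0.6342 0.2351 0.1252]
caketop 152 [0.625  0.1577 0.1251]
  return _methods._mean(a, axis=axis, dtype=dtype,
  ret = um.true_divide(
```

View pics/8.png

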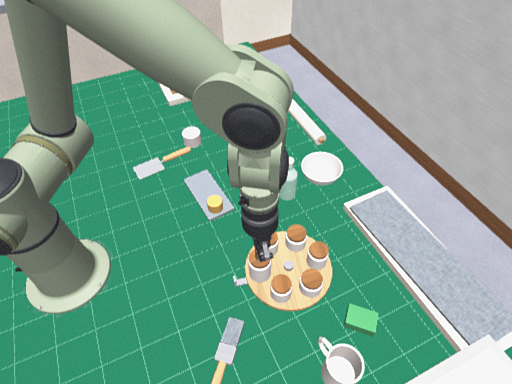

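The gripper holds the stopper at (265,248), facing the tongue at (240,281). Everything else is where it was, and the arm is still. Handing in.

```bash
python3 -c "
from workcell import ticket; print(ticket.close_job())"
```

```text
the job is handed in; nothing more can be done
None
```

I put two wax cakes on the scale tray and released them. Then I turned the carousel by its stopper until the tall jar faced the index tongue. The job was handed in at about 20 s, with the gripper still holding the stopper.

**Tray:** After the second cake, the tray floor read about 0.090 m, a sink of about 11 mm inside the 8.4–18.9 mm window. After one cake the sink was only about 3.6 mm. I judged this from depth readings and did not see the pointer between the gauge bars directly. In the last check only the top camera saw the tray, because the arm blocked the side view.

**Carousel:** I overshot by about 3° and turned back. At the end the tall jar was at about 166.9°, measured from the jar lids. The tongue was at about 166.8° in the side camera and 167.3° in the top camera, so the jar is within about 0.5°.

**Disagreement:** The gripper's own position implied about 165° for the jar. I trusted the camera fit to the lids instead and put the difference down to give in the grip.

**State at hand-in:** The arm was still, the wrist force was about 6 N, and the bystanders I could see in the last picture looked undisturbed.

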